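# Roll a roller up its loading ramp and bolt it in

## Task

Push the green roller with your fingertips from the foot of the blue-railed ramp steadily up to the end stop, so that it drops into the pocket there, and do not let it get away from you and run back down. Then push the orange tab to slide the keeper bolt fully across behind the roller, and come away. Only push: do not lift the roller, and leave the other things on the bench where they are.

Things in the scene. Friction and masses are not known exactly. Their poses are not given: they have to be found in the camera images.
- stand: Fixed loading stand, 212 mm long (x), 125 mm wide plus a bolt guide on its right. Origin: middle of its front (low) edge, on the worktop; x points uphill along the ramp, y left, z up. Along x: front lip 0 to 8 mm, 13 mm high; level foot 8 to 38 mm, 8 mm high; incline; pocket; blue end stop from 199 mm, 70 mm high. Channel 95 mm wide between 8 mm rails whose tops stand 14 mm above the incline.
- incline: Aluminium incline of the stand, 8 degrees, from stand x 38 mm (8 mm high) up to the crest at x 158 mm (24.9 mm high), a black line across it just below the crest. Origin at the middle of its lower end, on the surface; x points up the slope (121 mm long), y left, z straight off the surface.
- roller: Green roller with steel hubs, 50 mm diameter, 90 mm long, 0.25 to 0.5 kg, smooth and slippery (friction about 0.25), rolls freely. Origin at its centre, 25 mm above what it lies on; y is its axle, x and z turn as it rolls. Starts lying across the level foot of the stand, centre 25 to 33 mm from the front edge, its back overhanging the front lip.
- seat (a point): Fixed point on the stand: where the roller's centre lies when home in the pocket against the end stop (stand x 172.8 mm, y 0, height 45.9 mm; about 1 mm of play). The pocket floor, stand x 158 to 199 mm, is 20.9 mm high, a 4 mm step down from the crest.
- bolt (a joint): Keeper bolt on the right of the stand, a steel bar 12 mm thick (x), 14 mm high, at stand x 138 mm, height 47 mm. Slides toward the stand's +y: 0 open, tip clear of the channel; 0.065 m fully across, end of travel. Needs 2 to 3 N, stays where left, starts at 0 to 0.01. Its guide: shelf 40 mm high, stand y -57 to -160 mm, and a bridge 60.5 mm high at y -57 to -71 mm.
- tab (a point): Middle of the outer (right, -y) face of the bolt's orange tab, where it is pushed, toward the stand's +y. The tab is 40 mm wide (stand x), 8 mm thick (y), its top 88 mm above the worktop; this point is 73 mm above it. Moves with the bolt.
- bottle: white spirit bottle with a blue band, 62 mm diameter, 159 mm tall, standing; origin under its centre. Leave alone.
- cup: white mixing cup, 79 mm diameter, 88 mm tall, standing; origin under its centre. Leave alone.
- pink_bar: pink cast bar, 72 x 102 x 24 mm (x, y, z), lying; origin under its centre. Leave alone.
- small_bar: small tan cast bar, 44 x 98 x 16 mm (x, y, z), lying; origin under its centre. Leave alone.
- block: grey cast block, 56 x 76 x 61 mm (x, y, z); origin under its centre. Leave alone.
- caliper: dial caliper, 77 x 245 x 17 mm (x, y, z), lying flat; origin under its centre. Leave alone.
There are look-alikes about, which are no part of the job. Of the things that look like the roller, the larger one is meant.

How it is judged:
By the outcome, as a careful person would: the job done as asked, in the order asked, and still so for the second after the job is handed in, with the robot touching nothing.
It also fails if it takes over 51 s, if anything falls off the work surface, if the arm or the gripper's body presses on something with over 40 N, if the wrist force passes 120 N, or if a joint passes its speed limit or range.

## Robot

A 7-joint arm with a two-finger parallel gripper is mounted at the origin on a cart in front of the work surface, level with it; the furniture and walls round the work are solid. World frame = base frame: x ahead of the robot, y to its left, z up, the work surface at z = 0. Lengths are in m, angles in rad, forces in N, time in s.
With the tool pointing down it reaches from about 0.425 to 0.875 m from the base axis. Payload 4.7 kg.
Tool frame: the origin (TCP) lies between the finger pads; the fingertips stand 14 mm ahead of it and the grasp point (between the pads) lies 5 mm behind it; z points along the fingers, y is the line along which they close (so a half turn about z gives the same grasp; the last joint's range is limited). The gripper opens to 87 mm and grips with 3 to 60 N. Pads are 19 mm wide; open, the fingers measure 117 mm over their backs; the gripper's body (75 mm by 190 mm) begins 51 mm behind the grasp point.
Start: joints at [-1.144, 0.321, -0.07, 1.45, 0.023, 1.371, -0.057], TCP at [0.261, 0.595, 0.237] pointing down, gripper open.
Joint ranges: [-2.86, 2.86], [-0.3, 2.09], [-1.38, 1.24], [0.06, 2.45], [-1.56, 4.7], [0.09, 2.05], [-2.69, 2.69]. Speed limits (rad/s): [2.57, 2.57, 3.14, 3.14, 3.14, 3.14, 3.14].

## Interface

Orientations are given as a rotation vector (axis times angle).
In Python, from bench import ctrl gives the robot as it stands.
- The arm moves only by the tool step_arm, never from a script. Its argument "commands" is a list of rows, each an object with "travel": the shift along the tool's x, y, z in m, a list of three; "turn": the turn, a rotation vector about the tool's x, y, z in degrees, a list of three. A call has 1 to 5 rows; each row is the pose to reach, as a shift and turn from the pose commanded when the call began, along the tool's axes at that moment; what a row does not reach only later rows make up. A row lasts 1/10 s, in which the tool goes at most 50 mm and 8.59 degrees, less where a joint would pass 70% of its speed; a pose out of reach is approached as far as the arm can. A call with a gripper value outside its range is refused whole. "gripper" is the opening, from 0 (shut) to 1 (fully open), set as the call begins (left out, the last holds). The fingers move at their own pace and stop on an object; "force" is the grip in N (left out, the last holds). Time passes only in rows, so rows that repeat a pose let the fingers close. It gives the time, the measured TCP pose, the force, the opening and the grip force at its end, in the units of the state.
- ctrl.get_state(): the state, without advancing time (a new reading comes with each control period).
- ctrl.get_image(name): name is "side" or "top" or "wrist"; returns the picture (400x640x3 uint8, red, green, blue); there is no depth.
- ctrl.camera_model(name): a dict with "fx", "fy", "cx", "cy" (pixels), "R" (3x3) and "t" (3): a world point X has camera coordinates R X + t; the wrist camera has in their place "T_tool_cam" (4x4, takes a point from camera to tool coordinates, whose origin is the TCP and whose axes are the flange's). Camera axes: x right, y down, z forward; pixel columns grow to the right and rows downward; lengths in m; the calibration is good to about 2 mm. A picture is of the moment at which its call begins: read the wrist's pose just before it. camera_model takes no time and is no camera call.
- ctrl.close_job(): hands the job in; it is judged then, once.
The state is a dict: "time": time; "joint_positions": joint angles; "qd": joint speeds; "joint_torque": joint torques, N m; "position": TCP position; "tool_rot": TCP orientation; "ft_force": force on the tool from outside, world axes, zero at the start; "torque": the same for the moment, N m; "grip_width": opening from 0.0 (shut) to 1.0 (fully open); "grip_force": force on a finger pad.
Only numpy, scipy, OpenCV 4.12 (cv2) and the standard library are available. Lean on these libraries where they do the work, as an engineer would, in place of code of your own. Each camera call takes 0.05 s, during which the arm holds its last target. There are 200 camera calls.

## Working session

There is one attempt and no reset: what is moved stays moved. The work goes in short steps, Python scripts to look and compute and a tool call to move; the robot and the scene stay as the last step left them, time stands still between calls to the robot, and variables do not carry over. Pictures are saved under pics/ and viewed, at most 10 in all, crops included, and the job is handed in when it is done.

Besides the shell and the picture viewer there is one more tool, called after "Request:" as name(argument=value, ...), one argument or row to a line, values as JSON. step_arm: Moves the arm, as the interface text tells. Its arguments: {"type":"object","properties":{"commands":{"type":"array"},"gripper":{"type":"number"},"force":{"type":"number"}},"required":["commands"]}

```bash
mkdir -p pics; ls; python3 - <<'E'
from bench import ctrl
import cv2
s=ctrl.get_state(); print(s)
for n in ("top","side"):
    cv2.imwrite(f"pics/{n}0.png",ctrl.get_image(n)[:,:,::-1]); print(ctrl.camera_model(n))
print(ctrl.camera_model("wrist"))
E
```

```text
pics
{'time': 0.0, 'joint_positions': array([-1.14391279,  0.32185182, -0.07008285,  1.45168419,  0.02259777,
        1.37077693, -0.05690146]), 'qd': array([-3.80784250e-04,  5.12483943e-04,  1.32065447e-03,  8.16710479e-05,
       -2.00596579e-05,  1.00993599e-03, -9.66003768e-04]), 'joint_torque': array([ 6.15458430e-05, -4.91287315e+01, -4.03723642e-01, -3.12531531e+01,
       -6.38803001e-02,  4.33986972e-02,  1.63577861e-04]), 'position': array([0.26058832, 0.59490396, 0.23543813]), 'tool_rot': array([-6.43701513e-01, -3.07462962e+00,  2.99924733e-03]), 'ft_force': array([-0.26181902,  0.77143825, -0.15813492]), 'torque': array([-0.030816  ,  0.03945101,  0.01133299]), 'grip_force': 0.0, 'grip_width': 1.000594735313276}
{'fx': 374.39180816847085, 'fy': 374.39180816847085, 'cx': 311.7078821799776, 'cy': 200.68485763550225, 'R': array([[-0.02526295, -0.99955622,  0.01578441],
       [-0.98456034,  0.02214193, -0.17363947],
       [ 0.17321292, -0.01992735, -0.98468278]]), 't': array([0.06075211, 0.53122084, 1.16809305])}
{'fx': 387.55804966443253, 'fy': 387.55804966443253, 'cx': 319.79851016116135, 'cy': 206.3795585125023, 'R': array([[ 0.99882867, -0.04457079, -0.01883419],
       [-0.04029475, -0.55069341, -0.83373443],
       [ 0.02678834,  0.83351677, -0.55184434]]), 't': array([-0.51273401,  0.13078603,  1.52997461])}
{'fx': 303.97350797944944, 'fy': 303.97350797944944, 'cx': 318.7248178812632, 'cy': 202.13194109311712, 'T_tool_cam': array([[ 1.00013965e-03, -9.70797263e-01, -2.39899300e-01,
         6.46953337e-02],
       [ 9.99999050e-01,  7.43294128e-04,  1.16111550e-03,
         1.77210916e-04],
       [-9.48892005e-04, -2.39900233e-01,  9.70797084e-01,
        -1.48399212e-01],
       [ 0.00000000e+00,  0.00000000e+00,  0.00000000e+00,
         1.00000000e+00]])}
```

View pics/top0.png

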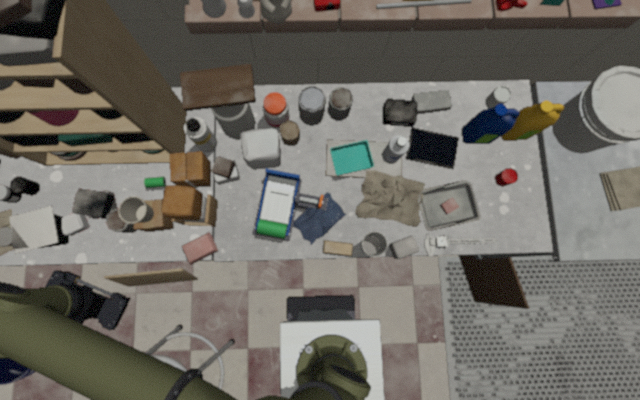

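View pics/side0.png

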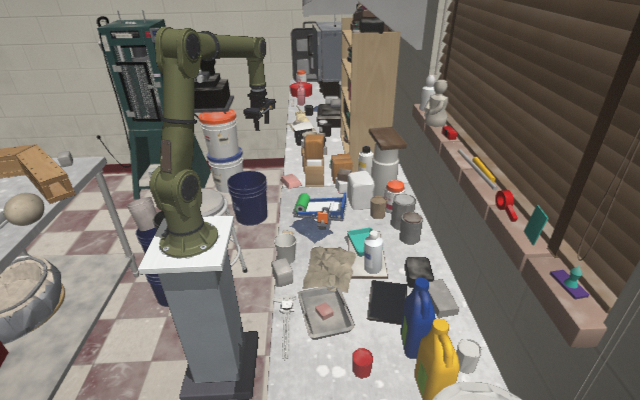

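The top view shows the stand at about (278,203). The green roller is at (271,228), the end stop at (283,176) and the orange tab at (321,202). Next is an enlarged crop for measuring.

```bash
python3 - <<'E'
import cv2
a=cv2.imread("pics/top0.png")[165:245,245:350]; cv2.imwrite("pics/topc.png",cv2.resize(a,None,fx=7,fy=7,interpolation=cv2.INTER_CUBIC))
E
cat > h.py <<'E'
import numpy as np
from bench import ctrl
from scipy.spatial.transform import Rotation as Ro
def ray(n,u,v,z,pose=None):
    c=ctrl.camera_model(n); d=np.array([(u-c['cx'])/c['fx'],(v-c['cy'])/c['fy'],1])
    if n=='wrist':
        T=c['T_tool_cam']; R=Ro.from_rotvec(pose[1]).as_matrix()
        o=R@T[:3,3]+pose[0]; d=R@T[:3,:3]@d
    else: o=-c['R'].T@c['t']; d=c['R'].T@d
    return o+d*(z-o[2])/d[2]
def proj(n,X,pose=None):
    c=ctrl.camera_model(n); X=np.atleast_2d(X)
    if n=='wrist':
        T=c['T_tool_cam']; R=Ro.from_rotvec(pose[1]).as_matrix()
        p=((X-pose[0])@R-T[:3,3])@T[:3,:3]
    else: p=X@c['R'].T+c['t']
    return np.c_[c['fx']*p[:,0]/p[:,2]+c['cx'],c['fy']*p[:,1]/p[:,2]+c['cy']]
E
```

```text
(no output)
```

View pics/topc.png

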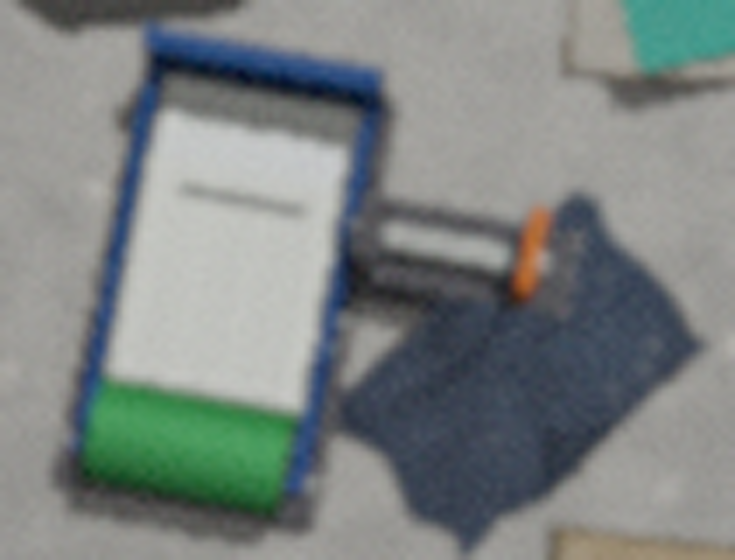

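```bash
python3 - <<'E'
from h import *
f=lambda a,b,z: ray('top',(a+.5)/7-.5+245,(b+.5)/7-.5+165,z).round(4)
L=f(150,28,.07);R=f(382,72,.07);print(L,R,np.linalg.norm(L-R))
r=f(190,447,.035);print("roller",r)
m=(L+R)/2; d=m-r;print("dir",np.degrees(np.arctan2(d[1],d[0])),np.linalg.norm(d[:2]), "ax",np.degrees(np.arctan2((R-L)[1],(R-L)[0]))+90)
a,b=f(543,212,.088),f(523,295,.088);print("tab",a,b,np.linalg.norm(a-b))
s=ctrl.get_state();print(Ro.from_rotvec(s['tool_rot']).as_matrix().round(3))
E
```

```text
[0.6366 0.193  0.07  ] [0.6135 0.0868 0.07  ] 0.10868325538002624
roller [0.4465 0.1791 0.035 ]
dir -12.382623642155739 0.18280246852819038 ax -12.271493064030608
tab [0.543  0.0157 0.088 ] [0.5055 0.0257 0.088 ] 0.03881043674065015
[[-0.916  0.401 -0.001]
 [ 0.401  0.916 -0.002]
 [-0.    -0.002 -1.   ]]
```

Request:
step_arm(
  commands=[
    {"travel": [-0.029,-0.037,-0.01],"turn": [0,0,0]},
    {"travel": [-0.059,-0.074,-0.02],"turn": [0,0,0]},
    {"travel": [-0.088,-0.112,-0.03],"turn": [0,0,0]},
    {"travel": [-0.118,-0.149,-0.04],"turn": [0,0,0]},
    {"travel": [-0.147,-0.186,-0.04],"turn": [0,0,0]},
  ],
  gripper=0.6,
)

```text
time: 0.6
position: [0.3215, 0.3644, 0.2777]
tool_rot: [0.644, 3.074, 0.003]
ft_force: [1.1, 0.6, -0.1]
grip_width: 0.647
grip_force: 0.0
```

Request:
step_arm(
  commands=[
    {"travel": [-0.037,-0.025,0.003],"turn": [0,0,-3]},
    {"travel": [-0.074,-0.049,0.006],"turn": [0,0,-6]},
    {"travel": [-0.111,-0.073,0.009],"turn": [0,0,-9]},
    {"travel": [-0.148,-0.098,0.012],"turn": [0,0,-11.3]},
    {"travel": [-0.185,-0.122,0.015],"turn": [0,0,-11.3]},
  ],
)

```text
time: 1.1
position: [0.4418, 0.1783, 0.2613]
tool_rot: [-0.337, -3.123, -0.0]
ft_force: [1.2, 0.0, 0.6]
grip_width: 0.602
grip_force: 0.0
```

Request:
step_arm(
  commands=[
    {"travel": [0,0,0],"turn": [0,0,0]},
    {"travel": [0,0,0],"turn": [0,0,0]},
    {"travel": [0,0,0],"turn": [0,0,0]},
  ],
)

```text
time: 1.4
position: [0.4407, 0.1812, 0.2614]
tool_rot: [-0.335, -3.123, -0.0]
ft_force: [-0.4, 0.1, 0.3]
grip_width: 0.597
grip_force: 0.0
```

```bash
python3 - <<'E'
from h import *
import cv2
s=ctrl.get_state(); im=ctrl.get_image('wrist'); cv2.imwrite("pics/w1.png",im[:,:,::-1])
np.savez("w1.npz",p=s['position'],r=s['tool_rot']);print(s['time'],s['position'],s['tool_rot'],s['grip_width'],Ro.from_rotvec(s['tool_rot']).as_matrix().round(3))
E
```

```text
1.4 [0.44066273 0.18115721 0.26136179] [-3.35434684e-01 -3.12302044e+00 -3.63412509e-04] 0.5972101550796372 [[-0.977  0.212 -0.001]
 [ 0.212  0.977  0.   ]
 [ 0.001  0.    -1.   ]]
```

View pics/w1.png

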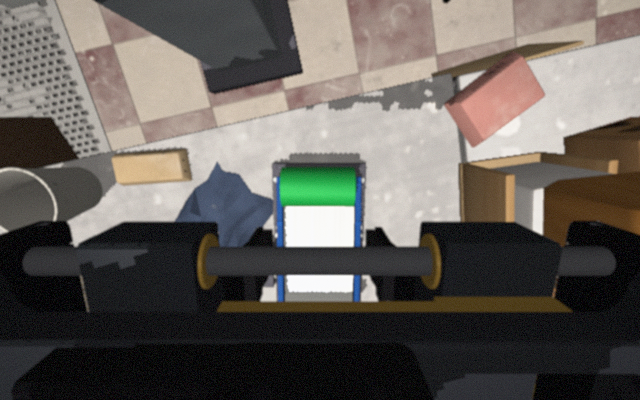

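```bash
python3 - <<'E'
from h import *
import cv2
w=np.load('w1.npz');P=(w['p'],w['r'])
im=cv2.imread('pics/w1.png').astype(int)
g=(im[:,:,1]>im[:,:,0]+50)&(im[:,:,1]>im[:,:,2]+50); g[:,:240]=0;g[:,400:]=0
v,u=np.nonzero(g);print(u.min(),u.max(),v.min(),v.max())
b=(im[:,:,0]>im[:,:,2]+60)&(im[:,:,0]>90)
for r in (190,210,216): 
    c=np.nonzero(b[r,250:390])[0]+250;print(r,c)
th=-12.3*np.pi/180;ux=np.array([np.cos(th),np.sin(th)]);uy=np.array([-ux[1],ux[0]])
# fit roller centre: project circle silhouette
from scipy.optimize import least_squares
def sil(c):
    a=np.linspace(0,2*np.pi,72); pts=[]
    for y in (-.045,.045):
        for t in a:
            q=c+uy*y+ux*.025*np.cos(t); pts.append([*q,.033+.025*np.sin(t)])
    p=proj('wrist',pts,P);return np.array([p[:,0].min(),p[:,0].max(),p[:,1].min(),p[:,1].max()])
obs=np.array([u.min()-.5,u.max()+.5,v.min()-.5,v.max()+.5])
s=least_squares(lambda c:sil(c)-obs,[.4465,.179],diff_step=1e-4);print(s.x,s.fun)
c=s.x;print('TCP rel roller along,lat',(w['p'][:2]-c)@ux,(w['p'][:2]-c)@uy)
for r in (190,210):
  cc=np.nonzero(b[r,250:390])[0]+250
  for q in (cc[0],cc[-1]): X=ray('wrist',q,r,.03,P)[:2];print(r,q,X,(X-c)@ux,(X-c)@uy)
E
```

```text
280 355 169 205
190 [277 278 279 356 357 358 359 360]
210 [277 278 279 280 281 282 355 356 357 358 359 360]
216 [277 278 279 280 281 282 355 356 357 358 359 360]
[0.44910142 0.17838787] [-0.1632501   0.16356667 -1.40506718  1.47019716]
TCP rel roller along,lat -0.008834939795969214 0.0009080749496695893
190 277 [0.44240961 0.12695277] 0.004419044001069622 -0.05167999299422774
190 360 [0.46479253 0.23032894] 0.004265905921789285 0.05409147723295059
210 277 [0.46804434 0.12052039] 0.030835627654346207 -0.05250374708780691
210 360 [0.49080116 0.22558317] 0.030688516404888812 0.054995264209470034
```

The roller is at about (0.448,0.178), with the tool yaw aligned and the lateral offset within 1 mm. I'll go behind it and descend.

Request:
step_arm(
  commands=[
    {"travel": [0.046,0,0],"turn": [0,0,0]},
    {"travel": [0.05,0,0.045],"turn": [0,0,0]},
    {"travel": [0.05,0,0.09],"turn": [0,0,0]},
    {"travel": [0.05,0,0.135],"turn": [0,0,0]},
    {"travel": [0.05,0,0.175],"turn": [0,0,0]},
  ],
)

```text
time: 1.95
position: [0.3913, 0.1919, 0.0849]
tool_rot: [0.333, 3.124, 0.001]
ft_force: [-0.1, 0.0, 0.6]
grip_width: 0.6
grip_force: 0.0
```

Request:
step_arm(
  commands=[
    {"travel": [0,0,0.025],"turn": [0,0,0]},
    {"travel": [0,0,0.046],"turn": [0,0,0]},
    {"travel": [0,0,0.046],"turn": [0,0,0]},
    {"travel": [0,0,0.046],"turn": [0,0,0]},
  ],
)

```text
time: 2.35
position: [0.3922, 0.1916, 0.0409]
tool_rot: [-0.335, -3.123, 0.0]
ft_force: [0.3, 0.1, 1.5]
grip_width: 0.602
grip_force: 0.0
```

```bash
python3 - <<'E'
from h import *
import cv2
s=ctrl.get_state(); im=ctrl.get_image('wrist'); cv2.imwrite("pics/w2.png",im[:,:,::-1])
c=np.array([.448,.178]);th=-12.3*np.pi/180;ux=np.array([np.cos(th),np.sin(th)]);uy=np.array([-ux[1],ux[0]])
print(s['time'],s['position'],(s['position'][:2]-c)@ux,(s['position'][:2]-c)@uy,Ro.from_rotvec(s['tool_rot']).as_matrix().round(3),s['ft_force'])
E
```

```text
2.35 [0.39219325 0.19162858 0.04087775] -0.057429039611034155 0.0014272090796081057 [[-0.977  0.212 -0.   ]
 [ 0.212  0.977 -0.   ]
 [ 0.    -0.    -1.   ]] [0.31734977 0.05865519 1.47729108]
```

View pics/w2.png

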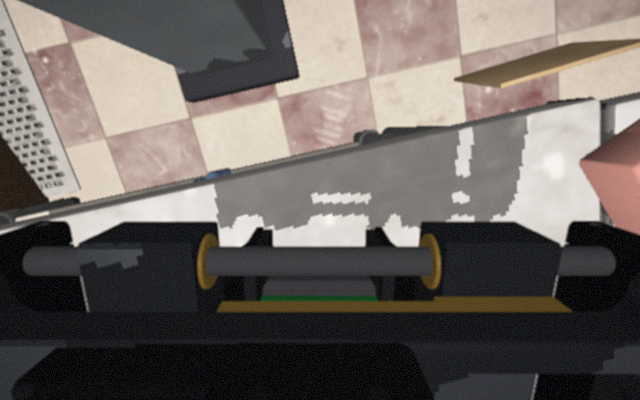

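Request:
step_arm(
  commands=[
    {"travel": [-0.008,0,0.001],"turn": [0,0,0]},
    {"travel": [-0.014,0,0.001],"turn": [0,0,0]},
    {"travel": [-0.018,0,0.001],"turn": [0,0,0]},
    {"travel": [-0.022,0,0.001],"turn": [0,0,0]},
    {"travel": [-0.026,0,0.001],"turn": [0,0,0]},
  ],
)

```text
time: 2.9
position: [0.4183, 0.1851, 0.0397]
tool_rot: [0.338, 3.123, 0.0]
ft_force: [0.0, 0.2, 0.3]
grip_width: 0.598
grip_force: 0.2
```

Request:
step_arm(
  commands=[
    {"travel": [-0.004,0,0],"turn": [0,0,0]},
    {"travel": [-0.008,0,0],"turn": [0,0,0]},
    {"travel": [-0.012,0,-0.001],"turn": [0,0,0]},
    {"travel": [-0.016,0,-0.001],"turn": [0,0,0]},
    {"travel": [-0.02,0,-0.002],"turn": [0,0,0]},
  ],
)

```text
time: 3.4
position: [0.4375, 0.1809, 0.0415]
tool_rot: [-0.338, -3.123, 0.0]
ft_force: [-2.2, -0.1, 0.5]
grip_width: 0.596
grip_force: 1.0
```

```bash
cat > look.py <<'E'
from h import *
import cv2,sys
s=ctrl.get_state(); im=ctrl.get_image('top')[:,:,::-1]; n=sys.argv[1]
cv2.imwrite(f"pics/{n}.png",cv2.resize(im[165:245,245:350],None,fx=7,fy=7,interpolation=cv2.INTER_CUBIC))
O=np.array([.418,.185]);th=-12.3*np.pi/180;ux=np.array([np.cos(th),np.sin(th)]);uy=np.array([-ux[1],ux[0]])
q=s['position'][:2]-O;print(s['time'],s['position'],'stand',q@ux,q@uy,s['ft_force'])
i=im.astype(int);g=(i[:,:,1]>i[:,:,0]+40)&(i[:,:,1]>i[:,:,2]+40);g[:165]=0;g[245:]=0;g[:,:245]=0;g[:,320:]=0
v,u=np.nonzero(g)
if len(u):
    X=ray('top',u.mean(),v.mean(),.05)[:2]-O;print('green',len(u),u.min(),u.max(),v.min(),v.max(),X@ux,X@uy)
E
python3 look.py t2
```

```text
3.4 [0.4375268  0.18088758 0.04150068] stand 0.019954646693239934 0.00014177903428311413 [-2.24404243 -0.11686058  0.47967064]
green 7 285 287 217 219 0.06996258652604949 -0.04007121241063854
```

View pics/t2.png

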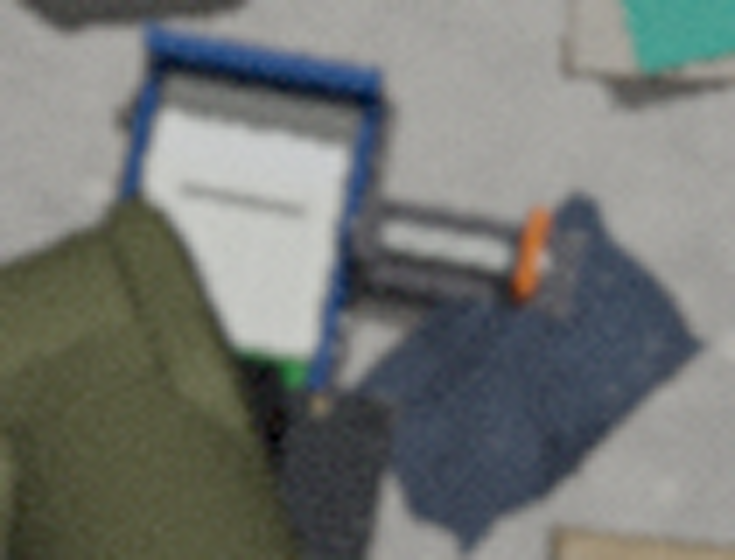

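The roller's front edge is visible at (270,360) and has moved uphill, with about 2 N of contact force. I'll keep pushing up the slope.

Request:
step_arm(
  commands=[
    {"travel": [-0.006,0,-0.0008],"turn": [0,0,0]},
    {"travel": [-0.012,0,-0.0016],"turn": [0,0,0]},
    {"travel": [-0.018,0,-0.0024],"turn": [0,0,0]},
    {"travel": [-0.024,0,-0.0032],"turn": [0,0,0]},
    {"travel": [-0.03,0,-0.004],"turn": [0,0,0]},
  ],
)

```text
time: 3.95
position: [0.4673, 0.1744, 0.0456]
tool_rot: [0.338, 3.123, -0.0]
ft_force: [-1.5, 0.7, 0.8]
grip_width: 0.597
grip_force: 1.0
```

Request:
step_arm(
  commands=[
    {"travel": [-0.006,0,-0.0008],"turn": [0,0,0]},
    {"travel": [-0.012,0,-0.0016],"turn": [0,0,0]},
    {"travel": [-0.018,0,-0.0024],"turn": [0,0,0]},
    {"travel": [-0.024,0,-0.0032],"turn": [0,0,0]},
    {"travel": [-0.03,0,-0.004],"turn": [0,0,0]},
  ],
)

```text
time: 4.45
position: [0.4966, 0.168, 0.0497]
tool_rot: [0.338, 3.123, 0.0]
ft_force: [-1.4, 1.1, 1.4]
grip_width: 0.6
grip_force: 1.0
```

Request:
step_arm(
  commands=[
    {"travel": [-0.006,0,-0.0008],"turn": [0,0,0]},
    {"travel": [-0.012,0,-0.0016],"turn": [0,0,0]},
    {"travel": [-0.018,0,-0.002],"turn": [0,0,0]},
    {"travel": [-0.024,0,-0.002],"turn": [0,0,0]},
    {"travel": [-0.03,0,-0.002],"turn": [0,0,0]},
  ],
)

```text
time: 4.95
position: [0.5258, 0.1616, 0.0515]
tool_rot: [-0.338, -3.123, -0.0]
ft_force: [-1.5, 1.3, 0.3]
grip_width: 0.599
grip_force: 1.0
```

```bash
python3 look.py t3
```

```text
4.95 [0.52582289 0.16159825 0.05153463] stand 0.11033316288328446 0.00010497805170429125 [-1.51254235  1.27240174  0.28804332]
green 1 292 292 189 189 0.16597425455003498 -0.03940778258566023
```

View pics/t3.png

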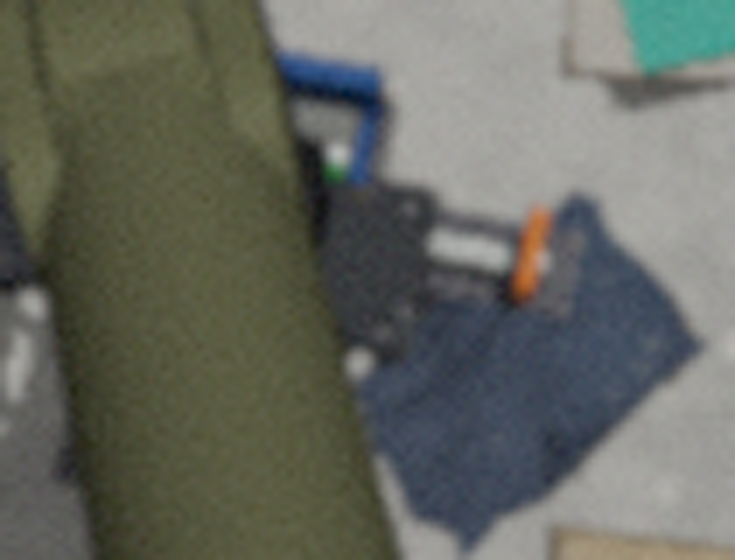

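The green roller edge and the bright crest show at (335,160), just short of the pocket. I'll slow down now.

Request:
step_arm(
  commands=[
    {"travel": [-0.004,0,0],"turn": [0,0,0]},
    {"travel": [-0.008,0,0],"turn": [0,0,0]},
    {"travel": [-0.012,0,0],"turn": [0,0,0]},
    {"travel": [-0.016,0,0],"turn": [0,0,0]},
    {"travel": [-0.02,0,0],"turn": [0,0,0]},
  ],
)

```text
time: 5.5
position: [0.5458, 0.1572, 0.0517]
tool_rot: [0.338, 3.122, 0.0]
ft_force: [-0.0, -0.2, -0.5]
grip_width: 0.601
grip_force: 0.0
```

Request:
step_arm(
  commands=[
    {"travel": [-0.002,0,0],"turn": [0,0,0]},
    {"travel": [-0.004,0,0],"turn": [0,0,0]},
    {"travel": [-0.005,0,0],"turn": [0,0,0]},
    {"travel": [-0.006,0,0],"turn": [0,0,0]},
    {"travel": [-0.006,0,0],"turn": [0,0,0]},
  ],
)

```text
time: 6.0
position: [0.5508, 0.1561, 0.0516]
tool_rot: [0.338, 3.123, 0.0]
ft_force: [0.6, -1.3, 0.1]
grip_width: 0.602
grip_force: 0.0
```

Request:
step_arm(
  commands=[
    {"travel": [0.004,0,-0.01],"turn": [0,0,0]},
    {"travel": [0.004,0,-0.05],"turn": [0,0,0]},
    {"travel": [0.004,0,-0.095],"turn": [0,0,0]},
    {"travel": [0.004,-0.045,-0.1],"turn": [0,0,0]},
    {"travel": [0.004,-0.09,-0.1],"turn": [0,0,0]},
  ],
)

```text
time: 6.5
position: [0.5288, 0.0697, 0.1547]
tool_rot: [0.332, 3.119, 0.003]
ft_force: [0.3, -1.3, -0.4]
grip_width: 0.598
grip_force: 0.0
```

Request:
step_arm(
  commands=[
    {"travel": [0,-0.045,0],"turn": [0,0,0]},
    {"travel": [0,-0.09,0],"turn": [0,0,0]},
    {"travel": [0,-0.095,0],"turn": [0,0,0]},
    {"travel": [0,-0.095,0],"turn": [0,0,0]},
  ],
  gripper=0,
)

```text
time: 6.9
position: [0.507, -0.025, 0.1524]
tool_rot: [0.343, 3.122, 0.002]
ft_force: [0.5, -0.4, -0.4]
grip_width: 0.317
grip_force: 0.0
```

```bash
python3 look.py t4
```

```text
6.9 [ 0.50700863 -0.02500315  0.15240324] stand 0.131702544447898 -0.1862211033846928 [ 0.47356027 -0.41159881 -0.44280193]
green 354 267 295 175 191 0.17940064295647234 0.0007658856889698536
```

View pics/t4.png

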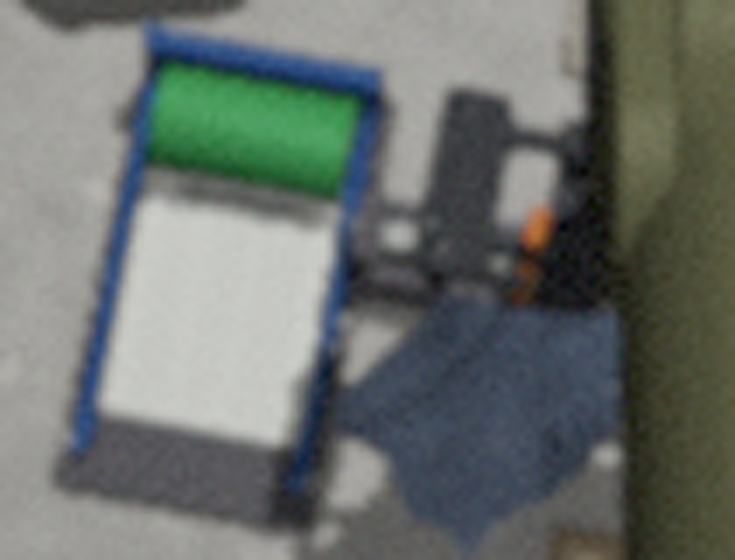

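The roller sits in the pocket against the stop at (255,130). The tab is at (530,250), with the fingers out beyond it. I'll close the fingers and descend outside the tab.

Request:
step_arm(
  commands=[
    {"travel": [-0.006,0,0],"turn": [0,0,0]},
    {"travel": [-0.006,0,0],"turn": [0,0,0]},
    {"travel": [-0.006,0,0.01],"turn": [0,0,0]},
    {"travel": [-0.006,0,0.045],"turn": [0,0,0]},
    {"travel": [-0.006,0,0.079],"turn": [0,0,0]},
  ],
)

```text
time: 7.45
position: [0.5136, -0.0242, 0.0715]
tool_rot: [0.336, 3.122, 0.001]
ft_force: [0.1, 0.1, -0.9]
grip_width: 0.008
grip_force: 0.0
```

Request:
step_arm(
  commands=[
    {"travel": [0,0.006,0],"turn": [0,0,0]},
    {"travel": [0,0.012,0],"turn": [0,0,0]},
    {"travel": [0,0.018,0],"turn": [0,0,0]},
    {"travel": [0,0.024,0],"turn": [0,0,0]},
    {"travel": [0,0.03,0],"turn": [0,0,0]},
  ],
)

```text
time: 7.95
position: [0.5207, 0.0052, 0.0739]
tool_rot: [0.337, 3.121, 0.002]
ft_force: [-0.1, 0.2, -0.0]
grip_width: 0.004
grip_force: 0.0
```

Request:
step_arm(
  commands=[
    {"travel": [0,0.006,0],"turn": [0,0,0]},
    {"travel": [0,0.012,0],"turn": [0,0,0]},
    {"travel": [0,0.018,0],"turn": [0,0,0]},
    {"travel": [0,0.024,0],"turn": [0,0,0]},
    {"travel": [0,0.03,0],"turn": [0,0,0]},
  ],
)

```text
time: 8.45
position: [0.5264, 0.0338, 0.0728]
tool_rot: [0.338, 3.123, -0.0]
ft_force: [0.4, -2.5, 3.0]
grip_width: 0.006
grip_force: 1.4
```

Request:
step_arm(
  commands=[
    {"travel": [0,0.005,0],"turn": [0,0,0]},
    {"travel": [0,0.01,0],"turn": [0,0,0]},
    {"travel": [0,0.015,0],"turn": [0,0,0]},
    {"travel": [0,0.02,0],"turn": [0,0,0]},
  ],
)

```text
time: 8.85
position: [0.5305, 0.0534, 0.0725]
tool_rot: [0.338, 3.123, -0.0]
ft_force: [1.3, -2.8, 1.4]
grip_width: 0.002
grip_force: 1.3
```

Request:
step_arm(
  commands=[
    {"travel": [0,0.003,0],"turn": [0,0,0]},
    {"travel": [0,0.006,0],"turn": [0,0,0]},
    {"travel": [0,0.008,0],"turn": [0,0,0]},
    {"travel": [0,0.01,0],"turn": [0,0,0]},
  ],
)

```text
time: 9.25
position: [0.5321, 0.0618, 0.0724]
tool_rot: [-0.338, -3.123, 0.003]
ft_force: [-0.7, -9.2, 3.8]
grip_width: 0.004
grip_force: 3.7
```

Request:
step_arm(
  commands=[
    {"travel": [0,0.002,0],"turn": [0,0,0]},
    {"travel": [0,0.004,0],"turn": [0,0,0]},
    {"travel": [0,0.005,0],"turn": [0,0,0]},
  ],
)

```text
time: 9.55
position: [0.5321, 0.062, 0.0724]
tool_rot: [-0.343, -3.12, 0.011]
ft_force: [-3.8, -15.3, 8.3]
grip_width: 0.005
grip_force: 7.8
```

The force climbed to 15 N with no further motion, so the bolt is at its end stop. I'll back off and lift clear.

Request:
step_arm(
  commands=[
    {"travel": [0,-0.015,0],"turn": [0,0,0]},
    {"travel": [0,-0.045,0],"turn": [0,0,0]},
    {"travel": [0,-0.06,-0.04],"turn": [0,0,0]},
    {"travel": [0,-0.08,-0.085],"turn": [0,0,0]},
    {"travel": [0,-0.12,-0.11],"turn": [0,0,0]},
  ],
)

```text
time: 10.05
position: [0.5089, -0.0466, 0.1853]
tool_rot: [0.329, 3.121, 0.006]
ft_force: [0.7, 0.7, -0.2]
grip_width: 0.004
grip_force: 0.0
```

Request:
step_arm(
  commands=[
    {"travel": [0,-0.045,-0.01],"turn": [0,0,0]},
    {"travel": [0,-0.08,-0.01],"turn": [0,0,0]},
    {"travel": [0,-0.08,-0.01],"turn": [0,0,0]},
    {"travel": [0,-0.08,-0.01],"turn": [0,0,0]},
  ],
)

```text
time: 10.45
position: [0.4901, -0.1273, 0.1922]
tool_rot: [-0.34, -3.123, -0.003]
ft_force: [0.2, 0.5, -0.4]
grip_width: 0.01
grip_force: 0.0
```

```bash
python3 look.py t5; python3 - <<'E'
from h import *
f=lambda a,b,z: ray('top',(a+.5)/7-.5+245,(b+.5)/7-.5+165,z)[:2]
print(f(533,253,.088))
E
```

```text
10.45 [ 0.4901283  -0.12726331  0.1922378 ] stand 0.1369942121715782 -0.289729969444972 [ 0.1986707   0.50861916 -0.36860165]
green 360 267 295 175 191 0.17934731887543057 0.0010060348789080477
[0.52440367 0.02071193]
```

View pics/t5.png

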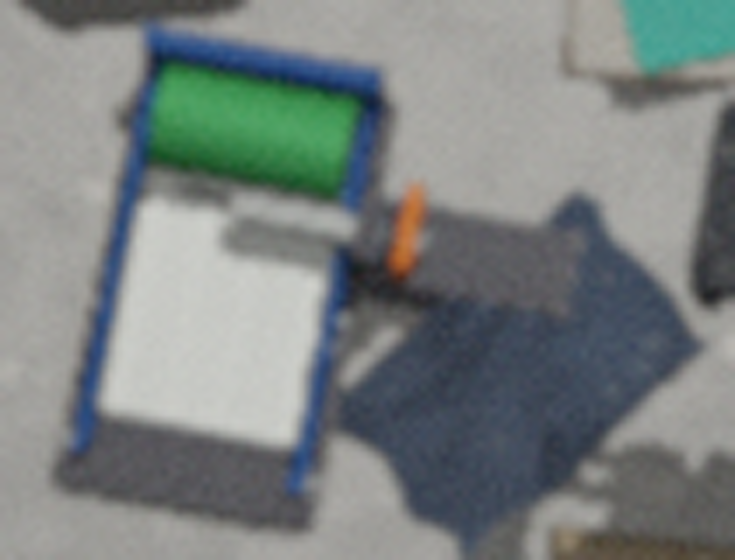

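The bolt now spans behind the seated roller from (230,215) to (355,225). The orange tab at (407,230) is hard against the bridge, about 60 mm from where it started, and the arm is clear.

```bash
python3 -c "
from bench import ctrl; print(ctrl.close_job())"
```

```text
the job is handed in; nothing more can be done
None
```

The roller is seated in the pocket against the end stop, the keeper bolt is fully across behind it, and the arm is clear; I handed the job in at about 10.5 s, and no verdict came back.

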